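# Make up two sampling kits at the chromatography bench

## Robot

A 7-joint arm with a two-finger parallel gripper is mounted at the origin on the work surface. World frame = base frame: x ahead of the robot, y to its left, z up, the work surface at z = 0. Lengths are in m, angles in rad, forces in N, time in s.
With the tool pointing down it reaches from about 0.4 to 0.85 m from the base axis. Payload 4.5 kg.
Tool frame: the origin (TCP) lies midway between the tips of the shut fingers; the grasp point (between the pads) lies 19 mm behind it; z points along the fingers, y is the direction in which the jaws open and shut (so a half turn about z gives the same grasp; the last joint's range is limited). The gripper opens to 88 mm and grips with 3 to 60 N. Pads are 18 mm wide; open, the fingers measure 123 mm over their backs; the gripper's body (75 mm by 187 mm) begins 45 mm behind the grasp point.
Start: joints at [-1.257, 0.689, -0.195, 1.565, 0.157, 0.902, -0.215], TCP at [0.173, 0.601, 0.239] pointing down, gripper open.
Joint ranges: [-3.01, 3.01], [-0.46, 2.08], [-1.47, 1.51], [0.13, 2.56], [-1, 4.14], [0.04, 2.09], [-2.66, 2.66]. Speed limits (rad/s): [2.57, 2.57, 3.14, 3.14, 3.14, 3.14, 3.14].

## Interface

Orientations are given as a unit quaternion [x, y, z, w].
In Python, from plant import r gives the robot as it stands. The module is installed in compiled form; this text tells all that it offers.
- The arm moves only by the tool carry_out, never from a script. Its argument "commands" is a list of rows, each a list of 6 numbers: the shift along the tool's x, y, z in m, then the turn, a rotation vector about the tool's x, y, z in degrees. In form: [[dx, dy, dz, wx, wy, wz], ...]. A call has 1 to 12 rows; each row is the pose to reach, as a shift and turn from the pose commanded when the call began, along the tool's axes at that moment; what a row does not reach only later rows make up. A row lasts 1/10 s, in which the tool goes at most 50 mm and 8.59 degrees, less where a joint would pass 70% of its speed; a pose out of reach is approached as far as the arm can. A call with a gripper value outside its range is refused whole. "fingers" is the closure in counts, from 0 (fully open) to 255 (shut), set as the call begins (left out, the last holds). The fingers move at their own pace and stop on an object; "grip_force" is the grip in N (left out, the last holds). Time passes only in rows, so rows that repeat a pose let the fingers close. It gives the time, the measured TCP pose, the force and the opening at its end, in the units of the state.
- r.get_state(): the state, without advancing time (a new reading comes with each control period).
- r.snapshot(name): name is "side" or "top"; returns a dict with "img" (480x640x3 uint8, blue, green, red), "intrinsics" (3x3 intrinsics, pixels), "extrinsics" (4x4, takes a point from camera to world coordinates). Camera axes: x right, y down, z forward; pixel columns grow to the right and rows downward; lengths in m; the calibration is good to about 2 mm. A picture is of the moment at which its call begins. There is no depth.
- r.finish_job(): hands the job in, once; it reports no verdict.
Trained networks look in a picture, given as the dict that the camera call returned (one of the last four; its "shot" number tells which), for a name from the list of things; names that differ only in an ending like _2 or _b are one class to them, and where a whole thing is asked for, a point or a joint stands for the part that bears it (a point fixed in the world has none). Each returns a list of dicts, best first, with "p" (0 to 1); they miss things now and then, are a little off and sometimes report something else, mostly with a low value. They report only what shows in the picture. A call takes as long as a camera call.
- r.spot_in(picture, label): "xyz" ([x, y, z] in m, in world coordinates, good to about 4 mm: the middle of the surface that is visible of it).
- r.spot_point(picture, label): "xyz" ([x, y, z] in m, in world coordinates, good to about 4 mm: a listed point, or the origin of a listed thing).
The state is a dict: "clock": time; "q": joint angles; "qd": joint speeds; "joint_torque": joint torques, N m; "tool_pos": TCP position; "eef_rot": TCP orientation; "contact_force": force on the tool from outside, world axes, zero at the start; "moment": the same for the moment, N m; "opening": opening from 0.0 (shut) to 1.0 (fully open).
Only numpy, scipy, OpenCV 4.12 (cv2) and the standard library are available. Lean on these libraries where they do the work, as an engineer would, in place of code of your own. Each camera call takes 0.05 s, during which the arm holds its last target.

## Task

Make up the two kits from the stock standing on the bench. In the long tray with three equal pockets, stand the vial rack in the middle pocket and the tall bottle and the small amber bottle in the two end pockets, one in each; in the short tray with two unequal pockets, stand the wide jar in the larger pocket and the steel filter housing in the smaller one. Set everything down upright on the pocket floors without dropping it, and leave the flask, the beaker and the mortar where they stand.

Things in the scene. Friction and masses are not known exactly. Their poses are not given: they have to be found in the camera images.
- long_tray: Kit tray with three equal pockets in a row: grey plastic, open, fixed to the bench, 250 (along its x) x 90 (y) x 18 mm high. Floor, walls and dividers 4 mm thick. Pockets 78 (x) x 82 mm (y), centres at x = -82, 0 and +82 mm, y = 0. Origin at the centre of its underside, z up. Left or right of the stock; yaw within 0.2 rad of 0.
- short_tray: Kit tray with two unequal pockets: grey plastic, open, fixed to the bench, 204 (along its x) x 90 (y) x 18 mm high. Floor, walls and divider 4 mm thick. The larger pocket is 120 (x) x 82 mm (y), centre at x = +38 mm; the smaller one 72 x 82 mm, centre at x = -62 mm; both at y = 0. Origin at the centre of its underside, z up. Across the stock from the long tray; yaw within 0.2 rad of 0.
- tall_bottle: Tall slim clear-glass bottle with a paper label and blue screw cap: diameter 42 mm, height 100 mm, parallel sides up to 70 mm, about 160 g. Loose, stands upright on the bench; origin at the centre of its underside, z up.
- wide_jar: Wide low clear-glass jar with a white lid: diameter 62 mm, height 60 mm, about 150 g. Loose, stands upright on the bench; origin at the centre of its underside, z up.
- small_bottle: Small amber-glass bottle with a black cap, the smallest thing of the stock: diameter 29 mm, height 66 mm, about 50 g. Loose, stands upright on the bench; origin at the centre of its underside, z up.
- vial_rack: Blue plastic rack block 60 (its x) x 42 (its y) x 44 mm high with six white-capped vials (2 rows of 3) standing out of its top to 55 mm, about 120 g; its x within 0.4 rad of the world's x. Fits a pocket of the long tray either way round; grip it across the 42 mm sides. Loose, stands upright on the bench; origin at the centre of its underside, z up.
- filter_housing: Turned stainless-steel filter housing, a round body on a wider foot: foot diameter 48 mm up to 12 mm height, plain body diameter 34 mm from 16 to 52 mm height, thin 16 mm stub on top to 70 mm, about 220 g. Loose, stands upright on the bench; origin at the centre of its underside, z up.
- flask: Conical glass flask, not part of the kits: base diameter 68 mm, neck 26 mm, height 95 mm. Leave it. Loose, stands upright on the bench; origin at the centre of its underside, z up.
- beaker: Open glass beaker, not part of the kits: diameter 64 mm, height 80 mm. Leave it. Loose, stands upright on the bench; origin at the centre of its underside, z up.
- mortar: White ceramic mortar bowl, not part of the kits: diameter 72 mm, height 45 mm. Leave it. Loose, stands upright on the bench; origin at the centre of its underside, z up.

How it is judged:
At the end, for the whole second after the job is handed in: Each thing stands in its pocket: centre within 25 mm (small bottle 27, jar 35, filter housing 18) of the pocket centre along the tray and 30 mm across it, underside 1 to 8 mm over the tray's underside, upright within 0.12 rad, slower than 0.02 m/s. The two bottles may swap ends (x of vial_rack in the frame of long_tray between -0.025 and 0.025 m and y of vial_rack in the frame of long_tray between -0.03 and 0.03 m and z of vial_rack in the frame of long_tray between 0.001 and 0.008 m and (((x of tall_bottle in the frame of long_tray between 0.057 and 0.107 m and y of tall_bottle in the frame of long_tray between -0.03 and 0.03 m and z of tall_bottle in the frame of long_tray between 0.001 and 0.008 m) and (x of small_bottle in the frame of long_tray between -0.109 and -0.055 m and y of small_bottle in the frame of long_tray between -0.03 and 0.03 m and z of small_bottle in the frame of long_tray between 0.001 and 0.008 m)) or ((x of tall_bottle in the frame of long_tray between -0.107 and -0.057 m and y of tall_bottle in the frame of long_tray between -0.03 and 0.03 m and z of tall_bottle in the frame of long_tray between 0.001 and 0.008 m) and (x of small_bottle in the frame of long_tray between 0.055 and 0.109 m and y of small_bottle in the frame of long_tray between -0.03 and 0.03 m and z of small_bottle in the frame of long_tray between 0.001 and 0.008 m))) and x of wide_jar in the frame of short_tray between 0.003 and 0.073 m and y of wide_jar in the frame of short_tray between -0.03 and 0.03 m and z of wide_jar in the frame of short_tray between 0.001 and 0.008 m and x of filter_housing in the frame of short_tray between -0.08 and -0.044 m and y of filter_housing in the frame of short_tray between -0.03 and 0.03 m and z of filter_housing in the frame of short_tray between 0.001 and 0.008 m and angle between each of tall_bottle, wide_jar, small_bottle, vial_rack, filter_housing's own z axis and vertical below 0.12 rad and linear speed of each of tall_bottle, wide_jar, small_bottle, vial_rack, filter_housing below 0.02 m/s); the robot touches nothing.
It fails at once if the flask is pushed more than 20 mm from its place or tipped over (distance of flask from where it was at the start of the episode above 0.02 m or angle between flask's own z axis and vertical above 0.3 rad).
It fails at once if the beaker is pushed more than 20 mm from its place or tipped over (distance of beaker from where it was at the start of the episode above 0.02 m or angle between beaker's own z axis and vertical above 0.3 rad).
It fails at once if the mortar is pushed more than 20 mm from its place or tipped over (distance of mortar from where it was at the start of the episode above 0.02 m or angle between mortar's own z axis and vertical above 0.3 rad).
It fails at once if a thing of the stock is dropped or thrown (faster than 0.7 m/s while the fingers do not touch it) ((linear speed of tall_bottle above 0.7 m/s and contact force between tall_bottle and the fingers below 0.01 N) or (linear speed of wide_jar above 0.7 m/s and contact force between wide_jar and the fingers below 0.01 N) or (linear speed of small_bottle above 0.7 m/s and contact force between small_bottle and the fingers below 0.01 N) or (linear speed of vial_rack above 0.7 m/s and contact force between vial_rack and the fingers below 0.01 N) or (linear speed of filter_housing above 0.7 m/s and contact force between filter_housing and the fingers below 0.01 N)).
It also fails if it takes over 120 s, if anything falls off the work surface, if the arm or the gripper's body presses on something with over 40 N, if the wrist force passes 120 N, or if a joint passes its speed limit or range.

## Working session

There is one attempt and no reset: what is moved stays moved. The work goes in short steps, Python scripts to look and compute and a tool call to move; the robot and the scene stay as the last step left them, time stands still between calls to the robot, and variables do not carry over. Pictures are saved under pics/ and viewed, and the job is handed in when it is done.

Besides the shell and the picture viewer there is one more tool, called as a command line: name --pt "numbers of a row" for each row, then --argument value for the rest. carry_out: Moves the arm, as the interface text tells. Its arguments: {"type":"object","properties":{"commands":{"type":"array","items":{"type":"array","items":{"type":"number"}}},"fingers":{"type":"number"},"grip_force":{"type":"number"}},"required":["commands"]}

```bash
mkdir -p pics
python3 - <<'E'
from plant import r
import cv2,json,numpy as np
s=r.get_state()
for k,v in s.items(): print(k,np.round(v,4))
for n in ("top","side"):
    p=r.snapshot(n); cv2.imwrite(f"pics/{n}0.png",p["img"])
    print(n,np.round(p["intrinsics"],1).tolist(),np.round(p["extrinsics"],4).tolist())
    for l in "long_tray short_tray tall_bottle wide_jar small_bottle vial_rack filter_housing flask beaker mortar".split():
        for d in r.spot_point(p,l)[:2]: print(n,l,np.round(d["xyz"],4),round(d["p"],2))
E
```

```text
clock 0.0
q [-1.2572  0.69   -0.1945  1.5663  0.1573  0.9025 -0.2151]
qd [-0.0022 -0.0003  0.0008  0.0008  0.0007 -0.0011  0.0011]
joint_torque [ 1.50000e-03 -5.27564e+01 -1.26670e+00 -1.53426e+01 -5.27000e-02
  6.50000e-03  2.00000e-04]
tool_pos [0.1725 0.6001 0.2379]
eef_rot [ 1.394e-01  9.902e-01 -9.000e-04 -0.000e+00]
contact_force [0.2347 0.1027 1.0716]
moment [-0.0359 -0.0642 -0.0195]
opening 1.0017
top [[572.1, 0.0, 321.7], [0.0, 572.1, 239.7], [0.0, 0.0, 1.0]] [[-0.0293, -0.9976, 0.0634, 0.4857], [-0.9994, 0.0305, 0.0184, -0.0023], [-0.0203, -0.0628, -0.9978, 1.177], [0.0, 0.0, 0.0, 1.0]]
top long_tray [ 0.4661 -0.3458  0.0007] 0.63
top short_tray [0.4603 0.3429 0.0008] 0.89
top tall_bottle [ 0.5619 -0.1437 -0.0027] 0.71
top tall_bottle [ 0.4607  0.0065 -0.0026] 0.16
top wide_jar [ 0.4604  0.3449 -0.0014] 0.71
top wide_jar [ 0.4608  0.0069 -0.0011] 0.68
top small_bottle [ 0.4586 -0.1502 -0.0014] 0.61
top small_bottle [ 6.896e-01  1.465e-01 -3.000e-04] 0.54
top vial_rack [ 0.4626  0.1304 -0.0025] 0.71
top filter_housing [ 0.4583 -0.1527  0.0029] 0.67
top flask [ 6.856e-01 -1.458e-01  6.000e-04] 0.72
top beaker [ 5.778e-01 -3.800e-03  2.000e-04] 0.58
top mortar [0.5868 0.1323 0.001 ] 0.7
side [[539.5, 0.0, 324.8], [0.0, 539.5, 239.4], [0.0, 0.0, 1.0]] [[-0.9978, -0.0404, 0.0531, 0.5022], [-0.0666, 0.5504, -0.8322, 0.9909], [0.0043, -0.8339, -0.5519, 0.7102], [0.0, 0.0, 0.0, 1.0]]
side long_tray [ 0.464  -0.3453 -0.0012] 0.85
side tall_bottle [ 0.5644 -0.1401 -0.003 ] 0.8
side wide_jar [ 0.4585  0.0078 -0.0017] 0.66
side wide_jar [ 0.5855  0.1304 -0.0014] 0.64
side small_bottle [ 6.874e-01  1.515e-01 -5.000e-04] 0.63
side vial_rack [ 5.872e-01  1.329e-01 -2.000e-04] 0.5
side filter_housing [ 0.458  -0.1461 -0.0022] 0.62
side flask [ 0.685  -0.1454  0.0037] 0.88
side beaker [ 0.5703 -0.0054 -0.0029] 0.95
side mortar [5.835e-01 1.337e-01 5.000e-04] 0.71
```

View pics/top0.png

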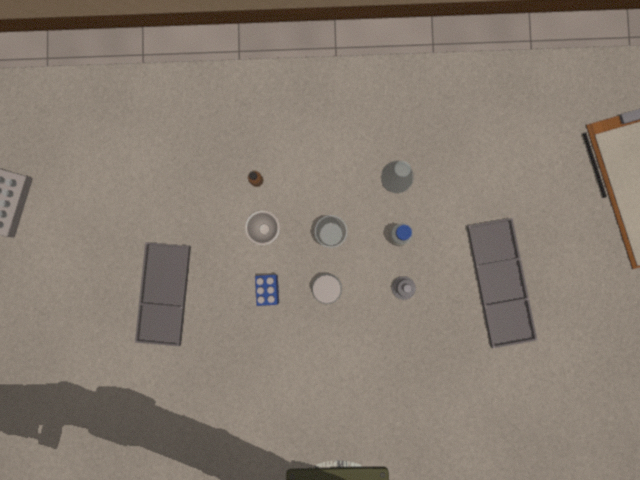

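View pics/side0.png

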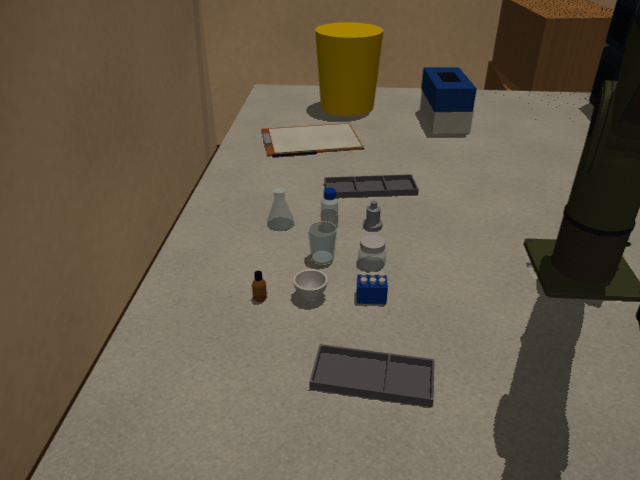

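```bash
cat > h.py <<'E'
from plant import r
import cv2,numpy as np
from scipy.spatial.transform import Rotation as R
def proj(p,P):
    T=np.linalg.inv(p["extrinsics"]); c=(np.atleast_2d(P)@T[:3,:3].T+T[:3,3])@np.asarray(p["intrinsics"]).T
    return c[:,:2]/c[:,2:]
def ray(p,uv,z):
    E=np.asarray(p["extrinsics"]); d=E[:3,:3]@np.linalg.inv(p["intrinsics"])@np.array([uv[0],uv[1],1.])
    return E[:3,3]+d*(z-E[2,3])/d[2]
def circ(x,y,rad,z):
    a=np.linspace(0,2*np.pi,40); return np.c_[x+rad*np.cos(a),y+rad*np.sin(a),0*a+z]
def box(x,y,yaw,x0,x1,y0,y1,z):
    c,s=np.cos(yaw),np.sin(yaw)
    return np.array([[x+c*a-s*b,y+s*a+c*b,z] for a,b in [(x0,y0),(x1,y0),(x1,y1),(x0,y1),(x0,y0)]])
def overlay(p,polys,crop,scale,fn):
    x0,y0,x1,y1=crop
    im=cv2.resize(p["img"][y0:y1,x0:x1],None,fx=scale,fy=scale,interpolation=cv2.INTER_CUBIC)
    for P,col in polys:
        q=((proj(p,P)-[x0-.5,y0-.5])*scale).astype(int)
        cv2.polylines(im,[q.reshape(-1,1,2)],False,col,1,cv2.LINE_AA)
    cv2.imwrite(fn,im)
def row(target,yawjaw,n=1):
    """target TCP pos; yawjaw = angle of tool y axis in world; prints row"""
    s=r.get_state(); p=np.array(s["tool_pos"]); Rc=R.from_quat(s["eef_rot"])
    best=None
    for k in (0,np.pi):
        a=yawjaw+k
        y=np.array([np.cos(a),np.sin(a),0]); z=np.array([0,0,-1.]); x=np.cross(y,z)
        w=(Rc.inv()*R.from_matrix(np.c_[x,y,z])).as_rotvec(degrees=True)
        if best is None or np.linalg.norm(w)<np.linalg.norm(best): best=w
    d=Rc.inv().apply(np.array(target)-p)
    print("row",np.round(d,4).tolist()+np.round(best,2).tolist())
E
python3 - <<'E'
from h import *
p=r.snapshot("top"); im=p["img"]
hsv=cv2.cvtColor(im,cv2.COLOR_BGR2HSV)
for name,(x0,y0,x1,y1) in dict(long=(455,205,550,360),short=(125,230,205,355)).items():
    c=im[y0:y1,x0:x1]; g=c.max(2); m=(g<97).astype(np.uint8)*255
    m=cv2.morphologyEx(m,cv2.MORPH_OPEN,np.ones((3,3)))
    cs=max(cv2.findContours(m,0,1)[0],key=cv2.contourArea)
    (cx,cy),wh,a=cv2.minAreaRect(cs); B=cv2.boxPoints(((cx,cy),wh,a))
    W=np.array([ray(p,b+[x0,y0],.018) for b in B]); print(name,wh,np.round(ray(p,(cx+x0,cy+y0),.014),4))
    e=[(np.linalg.norm(W[i]-W[i-1]),W[i]-W[i-1]) for i in range(4)]
    for l,v in e: print(round(l,4),round(np.arctan2(v[1],v[0]),3))
E
python3 - <<'E'
from h import *
p=r.snapshot("top")
G=(0,255,0);Y=(0,255,255)
def C(x,y,*rz): return [(circ(x,y,a/2000,z/1000),c) for a,z,c in rz]
P=C(.563,-.142,(42,0,G),(42,70,Y))+C(.4594,.007,(62,0,G),(62,60,Y))+C(.6885,.149,(29,0,G),(20,66,Y))+C(.458,-.149,(48,12,G),(34,52,Y),(16,70,Y))
P+=C(.685,-.1455,(68,0,G),(26,95,Y))+C(.574,-.0045,(64,0,G),(64,80,Y))+C(.585,.133,(72,45,Y))
P+=[(box(.4626,.1304,0,-.03,.03,-.021,.021,.044),Y)]
overlay(p,P,(230,150,430,320),4,"pics/ov1.png")
E
```

```text
long (29.643150329589844, 54.985137939453125) [ 0.3651 -0.3749  0.014 ]
0.058 0.918
0.1103 -0.663
0.0582 -2.229
0.11 2.477
short (60.0, 12.0) [0.5005 0.3799 0.014 ]
0.122 -0.009
0.0247 -1.601
0.1219 3.131
0.0245 1.542
```

View pics/ov1.png

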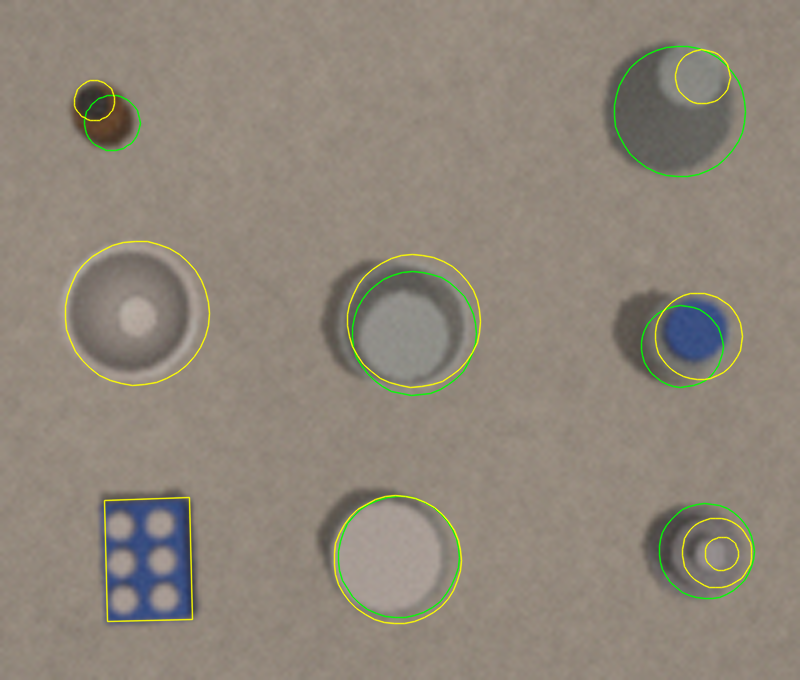

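Run:
```python
from h import *
p=r.snapshot("side");t=r.snapshot("top")
for l in ("long_tray","short_tray"):
  for q in (p,t):
    for d in r.spot_point(q,l)[:2]: print(l,np.round(d["xyz"],4),round(d["p"],2))
G=(0,255,0);Y=(0,255,255)
def C(x,y,*rz): return [(circ(x,y,a/2000,z/1000),c) for a,z,c in rz]
P=C(.563,-.140,(42,0,G),(42,70,Y))+C(.4594,.009,(62,0,G),(62,60,Y))+C(.6885,.149,(29,0,G),(20,66,Y))+C(.458,-.147,(48,12,G),(34,52,Y),(16,70,Y))
P+=C(.685,-.1435,(68,0,G),(26,95,Y))+C(.574,-.0035,(64,0,G),(64,80,Y))+C(.585,.133,(72,45,Y))
P+=[(box(.4626,.1300,-.02,-.03,.03,-.021,.021,z),Y) for z in (0,.044)]
overlay(p,P,(240,180,400,310),5,"pics/ov2.png")
a=t["img"][205:360,455:550];b=t["img"][225:360,120:215]
cv2.imwrite("pics/tr.png",np.hstack([cv2.resize(a,None,fx=3.8,fy=3.8,interpolation=2),cv2.resize(t["img"][205:360,120:215],None,fx=3.8,fy=3.8,interpolation=2)]))
```

```text
long_tray [ 0.4632 -0.3441 -0.0021] 0.87
long_tray [ 0.4642 -0.3432 -0.0019] 0.86
long_tray [ 6.881e-01  1.488e-01 -2.000e-04] 0.69
short_tray [0.4635 0.3458 0.0017] 0.96
short_tray [ 0.4562  0.3437 -0.0013] 0.62
short_tray [ 0.5884  0.1343 -0.0009] 0.38
```

View pics/ov2.png

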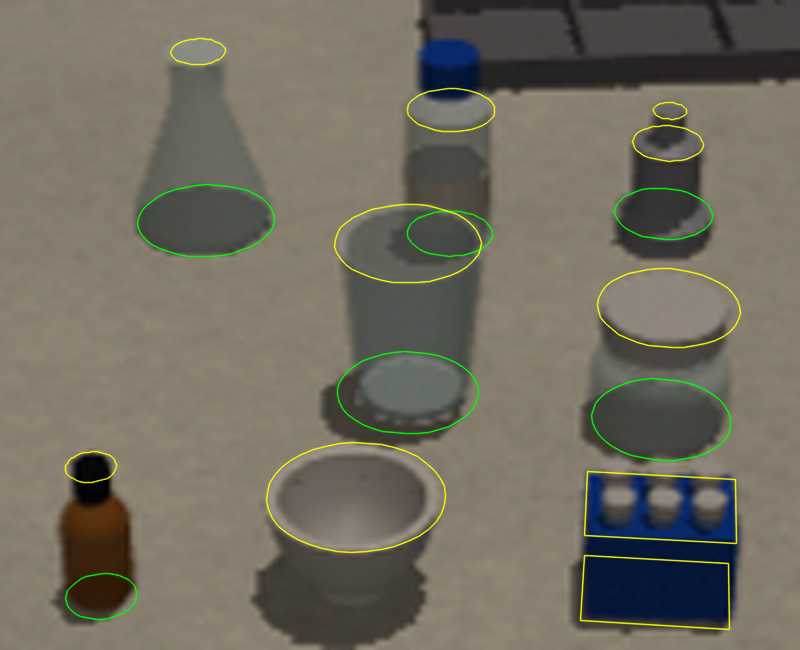

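View pics/tr.png

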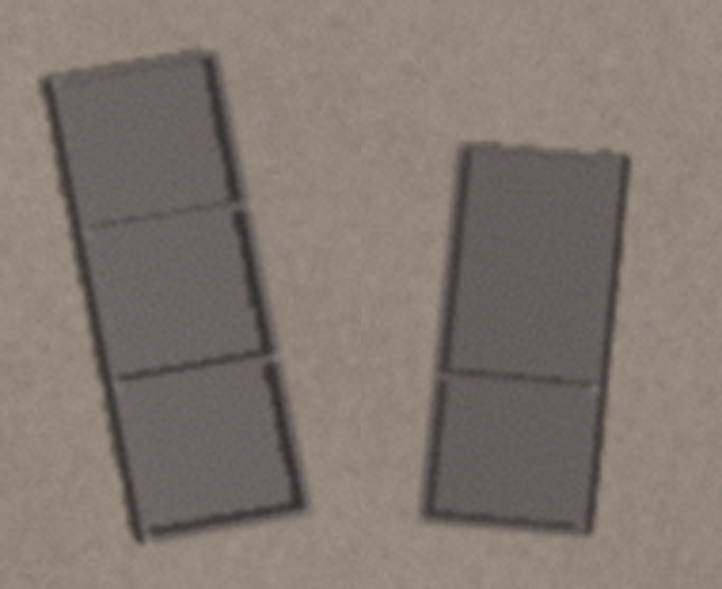

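Run:
```python
from h import *
from scipy.optimize import least_squares
t=r.snapshot("top")
for nm,L,ox,C in (("long",.25,455,[(45,80),(212,52),(305,512),(140,540)]),("short",.204,120,[(101,145),(267,155),(229,532),(63,518)])):
    uv=np.array(C)/3.8+[ox-.5+.0,205-.5]
    f=lambda v:(proj(t,box(v[0],v[1],v[2],L/2,-L/2,.045,-.045,.018)[[0,3,2,1]]) -uv).ravel()
    s=least_squares(f,[.46,-.345 if nm=="long" else .345,0]); print(nm,np.round(s.x,4),np.round(s.fun,1))
```

```text
long [ 0.4634 -0.3377  0.1508] [-0.  -0.6 -0.1 -1.2  0.6  0.5 -0.5  1.2]
short [ 0.4608  0.3444 -0.1114] [-0.  -1.4 -0.1 -0.5  0.2  1.  -0.2  0.9]
```

Run:
```python
from h import *
row((.4594,.0085,.17),np.radians(83.6))
```

```text
row [-0.4392, -0.49, 0.0687, 0.0, -0.0, -9.63]
```

carry_out --pt "-0.044 -0.049 0.007 0 0 -1" --pt "-0.088 -0.098 0.014 0 0 -2" --pt "-0.132 -0.147 0.021 0 0 -3" --pt "-0.176 -0.196 0.027 0 0 -4" --pt "-0.22 -0.245 0.034 0 0 -5" --pt "-0.264 -0.294 0.041 0 0 -6" --pt "-0.308 -0.343 0.048 0 0 -7" --pt "-0.352 -0.392 0.055 0 0 -8" --pt "-0.396 -0.441 0.062 0 0 -9" --pt "-0.439 -0.49 0.069 0 0 -9.6" --pt "-0.439 -0.49 0.069 0 0 -9.6" --pt "-0.439 -0.49 0.069 0 0 -9.6" --fingers 0 --grip_force 20

```text
clock: 2.75
tool_pos: [0.4337, 0.0619, 0.1762]
eef_rot: [0.056, 0.998, 0.0, 0.0]
contact_force: [1.5, 0.5, 0.2]
opening: 1.0
```

carry_out --pt "0 0 0 0 0 0" --pt "0 0 0 0 0 0" --pt "0 0 0 0 0 0" --pt "0 0 0 0 0 0"

```text
clock: 3.15
tool_pos: [0.4323, 0.0655, 0.1765]
eef_rot: [0.054, 0.999, 0.0, 0.0]
contact_force: [-0.6, 0.4, 0.2]
opening: 1.001
```

Run:
```python
from h import *
row((.4594,.0085,.018),np.radians(83.6))
```

```text
row [-0.033, -0.0539, 0.1584, 0.05, 0.01, 0.18]
```

carry_out --pt "-0.033 -0.054 0 0 0 0" --pt "-0.033 -0.054 0 0 0 0" --pt "-0.033 -0.054 0.03 0 0 0" --pt "-0.033 -0.054 0.06 0 0 0" --pt "-0.033 -0.054 0.09 0 0 0" --pt "-0.033 -0.054 0.12 0 0 0" --pt "-0.033 -0.054 0.14 0 0 0" --pt "-0.033 -0.054 0.15 0 0 0" --pt "-0.033 -0.054 0.158 0 0 0" --pt "-0.033 -0.054 0.158 0 0 0" --pt "-0.033 -0.054 0.158 0 0 0"

```text
clock: 4.25
tool_pos: [0.4595, 0.0074, 0.0184]
eef_rot: [0.055, 0.999, 0.0, 0.0]
contact_force: [0.2, 0.1, -0.8]
opening: 0.995
```

Run:
```python
from h import *
row((.4594,.0085,.018),np.radians(83.6))
p=r.snapshot("side"); cv2.imwrite("pics/s1.png",p["img"])
```

```text
row [0.0002, 0.001, 0.0004, 0.03, 0.01, 0.12]
```

View pics/s1.png

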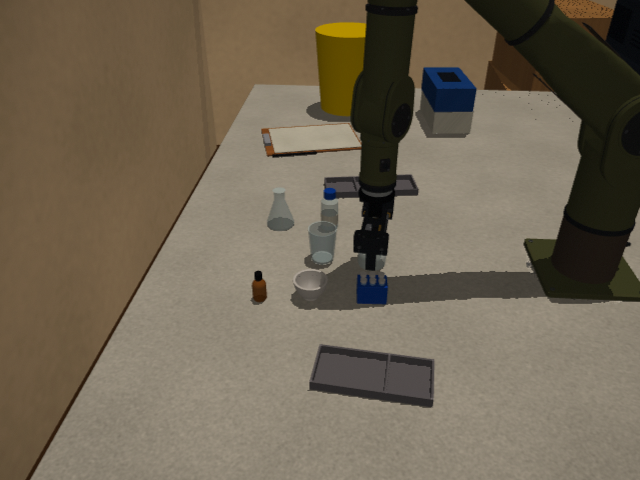

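The gripper straddles the jar at (372,262), nothing else touched. I'll close on it and lift.

carry_out --pt "0 0 0 0 0 0" --pt "0 0 0 0 0 0" --pt "0 0 0 0 0 0" --pt "0 0 0 0 0 0" --pt "0 0 0 0 0 0" --pt "0 0 0 0 0 0" --pt "0 0 0 0 0 0" --pt "0 0 0 0 0 0" --pt "0 0 0 0 0 0" --pt "0 0 0 0 0 0" --fingers 255 --grip_force 20

```text
clock: 5.3
tool_pos: [0.4598, 0.0069, 0.0184]
eef_rot: [0.056, 0.998, 0.001, 0.0]
contact_force: [-0.6, 2.3, 5.4]
opening: 0.694
```

carry_out --pt "0 0 -0.01 0 0 0" --pt "0 0 -0.03 0 0 0" --pt "0 0 -0.06 0 0 0" --pt "0 0 -0.09 0 0 0" --pt "0 0 -0.12 0 0 0" --pt "0 0 -0.14 0 0 0" --pt "0 0 -0.15 0 0 0" --pt "0 0 -0.15 0 0 0"

```text
clock: 6.1
tool_pos: [0.4596, 0.0057, 0.1686]
eef_rot: [0.057, 0.998, -0.0, 0.0]
contact_force: [0.3, 0.4, -1.5]
opening: 0.695
```

Run:
```python
from h import *
row((.498,.340,.168),np.radians(83.6))
p=r.snapshot("side"); cv2.imwrite("pics/s2.png",p["img"][100:340,220:540])
```

```text
row [-0.0003, 0.3365, 0.0005, -0.02, 0.05, -0.1]
```

View pics/s2.png

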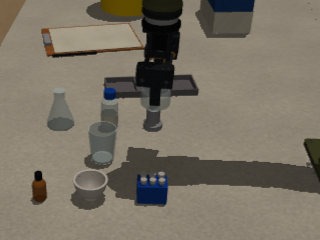

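carry_out --pt "0 0.02 0 0 0 0" --pt "0 0.05 0 0 0 0" --pt "0 0.085 0 0 0 0" --pt "0 0.12 0 0 0 0" --pt "0 0.155 0 0 0 0" --pt "0 0.19 0 0 0 0" --pt "0 0.225 0 0 0 0" --pt "0 0.26 0 0 0 0" --pt "0 0.29 0 0 0 0" --pt "0 0.315 0 0 0 0" --pt "0 0.33 0 0 0 0" --pt "0 0.336 0 0 0 0"

```text
clock: 7.35
tool_pos: [0.4962, 0.3413, 0.1667]
eef_rot: [0.055, 0.998, -0.001, -0.001]
contact_force: [-0.6, -0.2, -1.7]
opening: 0.688
```

carry_out --pt "0 0 0 0 0 0" --pt "0 0 0.02 0 0 0" --pt "0 0 0.05 0 0 0" --pt "0 0 0.08 0 0 0" --pt "0 0 0.11 0 0 0" --pt "0 0 0.12 0 0 0" --pt "0 0 0.12 0 0 0"

```text
clock: 8.05
tool_pos: [0.4966, 0.3381, 0.047]
eef_rot: [0.057, 0.998, -0.002, -0.001]
contact_force: [-0.0, -0.6, -0.9]
opening: 0.69
```

Run:
```python
from h import *
row((.498,.340,.023),np.radians(83.6))
p=r.snapshot("side"); cv2.imwrite("pics/s3.png",cv2.resize(p["img"][220:440,250:500],None,fx=3,fy=3)[:600])
```

```text
row [-0.0013, 0.0022, 0.024, -0.19, -0.11, -0.09]
```

View pics/s3.png

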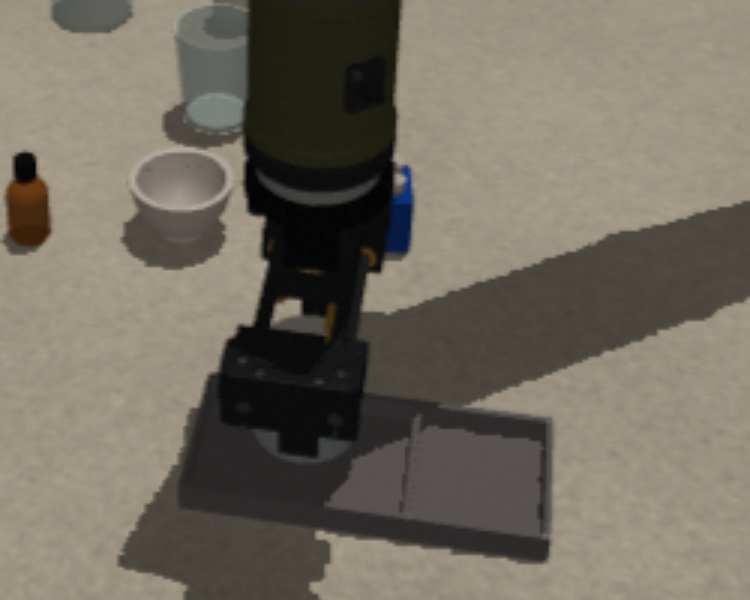

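carry_out --pt "0 0 0.006 0 0 0" --pt "0 0 0.012 0 0 0" --pt "0 0 0.017 0 0 0" --pt "0 0 0.02 0 0 0" --pt "0 0 0.022 0 0 0" --pt "0 0 0.0235 0 0 0" --pt "0 0 0.024 0 0 0" --pt "0 0 0.024 0 0 0"

```text
clock: 8.9
tool_pos: [0.4971, 0.3402, 0.0242]
eef_rot: [0.056, 0.998, 0.0, 0.0]
contact_force: [-0.4, 0.3, -1.1]
opening: 0.69
```

carry_out --pt "0 0 0.001 0 0 0" --pt "0 0 0.002 0 0 0" --pt "0 0 0.002 0 0 0"

```text
clock: 9.2
tool_pos: [0.4972, 0.3403, 0.0225]
eef_rot: [0.056, 0.998, 0.0, 0.0]
contact_force: [-0.1, -0.8, 1.7]
opening: 0.693
```

carry_out --pt "0 0 0 0 0 0" --pt "0 0 0 0 0 0" --pt "0 0 0 0 0 0" --pt "0 0 0 0 0 0" --pt "0 0 0 0 0 0" --pt "0 0 -0.01 0 0 0" --pt "0 0 -0.04 0 0 0" --pt "0 0 -0.08 0 0 0" --pt "0 0 -0.12 0 0 0" --pt "0 0 -0.15 0 0 0" --pt "0 0 -0.15 0 0 0" --fingers 0

```text
clock: 10.3
tool_pos: [0.4991, 0.3424, 0.1774]
eef_rot: [0.056, 0.998, 0.003, 0.003]
contact_force: [0.5, 0.2, 0.0]
opening: 1.002
```

Run:
```python
from h import *
row((.458,-.148,.172),np.radians(83.6))
p=r.snapshot("side")
for d in r.spot_point(p,"wide_jar")[:2]: print(np.round(d["xyz"],4),round(d["p"],2))
cv2.imwrite("pics/s4.png",cv2.resize(p["img"][220:440,250:500],None,fx=3,fy=3)[:600])
```

```text
row [-0.0142, -0.4919, 0.0021, 0.4, 0.35, -0.05]
[0.4967 0.3426 0.001 ] 0.66
```

View pics/s4.png

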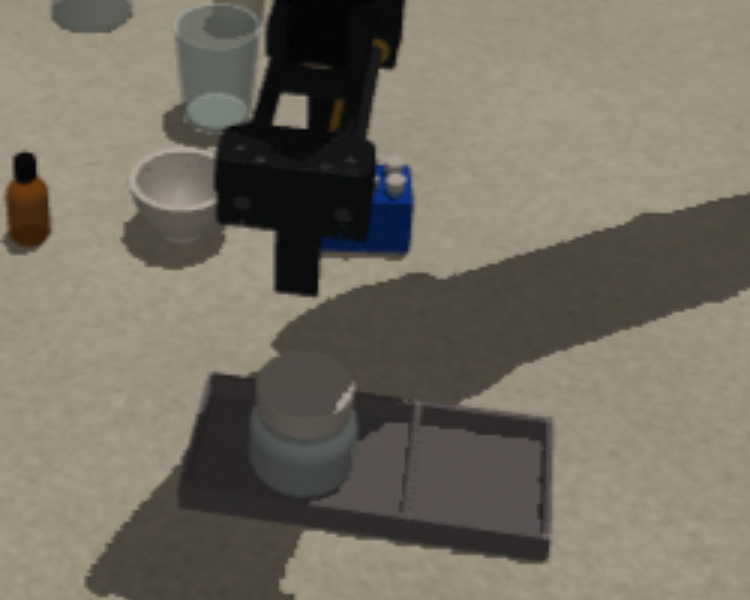

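The jar stands upright in the larger pocket (around (303,440) in the crop). Next is the filter housing.

carry_out --pt "-0.001 -0.045 0 0 0 0" --pt "-0.002 -0.09 0 0 0 0" --pt "-0.004 -0.135 0 0 0 0" --pt "-0.005 -0.18 0 0 0 0" --pt "-0.006 -0.225 0 0 0 0" --pt "-0.008 -0.27 0 0 0 0" --pt "-0.01 -0.315 0 0 0 0" --pt "-0.011 -0.36 0 0 0 0" --pt "-0.012 -0.405 0 0 0 0" --pt "-0.013 -0.45 0 0 0 0" --pt "-0.014 -0.48 0 0 0 0" --pt "-0.014 -0.492 0 0 0 0"

```text
clock: 11.6
tool_pos: [0.4538, -0.1539, 0.1707]
eef_rot: [0.059, 0.998, -0.0, -0.002]
contact_force: [0.3, 0.2, -0.0]
opening: 0.998
```

carry_out --pt "0 0 0 0 0 0" --pt "0 0 0 0 0 0" --pt "0 0 0 0 0 0"

```text
clock: 11.9
tool_pos: [0.4563, -0.1479, 0.1722]
eef_rot: [0.054, 0.999, 0.001, 0.0]
contact_force: [-0.4, 0.3, 0.3]
opening: 1.0
```

Run:
```python
from h import *
row((.458,-.148,.020),np.radians(83.6))
```

```text
row [-0.0017, -0.0002, 0.1522, 0.08, 0.0, 0.18]
```

carry_out --pt "-0.002 0 0.03 0 0 0" --pt "-0.002 0 0.065 0 0 0" --pt "-0.002 0 0.1 0 0 0" --pt "-0.002 0 0.13 0 0 0" --pt "-0.002 0 0.145 0 0 0" --pt "-0.002 0 0.152 0 0 0" --pt "-0.002 0 0.152 0 0 0" --pt "-0.002 0 0.152 0 0 0"

```text
clock: 12.7
tool_pos: [0.4584, -0.1498, 0.0208]
eef_rot: [0.056, 0.998, 0.0, 0.001]
contact_force: [0.6, 0.2, -0.2]
opening: 1.001
```

carry_out --pt "0 0 0 0 0 0" --pt "0 0 0 0 0 0" --pt "0 0 0 0 0 0" --pt "0 0 0 0 0 0" --pt "0 0 0 0 0 0" --pt "0 0 0 0 0 0" --pt "0 0 0 0 0 0" --pt "0 0 0 0 0 0" --pt "0 0 0 0 0 0" --pt "0 0 0 0 0 0" --pt "0 0 0 0 0 0" --pt "0 0 0 0 0 0" --fingers 255 --grip_force 25

```text
clock: 13.9
tool_pos: [0.458, -0.1504, 0.0202]
eef_rot: [0.056, 0.998, 0.0, 0.0]
contact_force: [1.6, 1.2, 0.7]
opening: 0.378
```

carry_out --pt "0 0 -0.01 0 0 0" --pt "0 0 -0.03 0 0 0" --pt "0 0 -0.06 0 0 0" --pt "0 0 -0.09 0 0 0" --pt "0 0 -0.12 0 0 0" --pt "0 0 -0.14 0 0 0" --pt "0 0 -0.15 0 0 0" --pt "0 0 -0.15 0 0 0"

```text
clock: 14.7
tool_pos: [0.4578, -0.1513, 0.1707]
eef_rot: [0.057, 0.998, -0.0, 0.0]
contact_force: [0.1, -0.3, -2.1]
opening: 0.376
```

Run:
```python
from h import *
row((.399,.351,.170),np.radians(83.6))
p=r.snapshot("side"); cv2.imwrite("pics/s5.png",cv2.resize(p["img"][100:320,220:470],None,fx=2,fy=2))
```

```text
row [0.1154, 0.4924, 0.0002, -0.05, 0.05, -0.11]
```

View pics/s5.png

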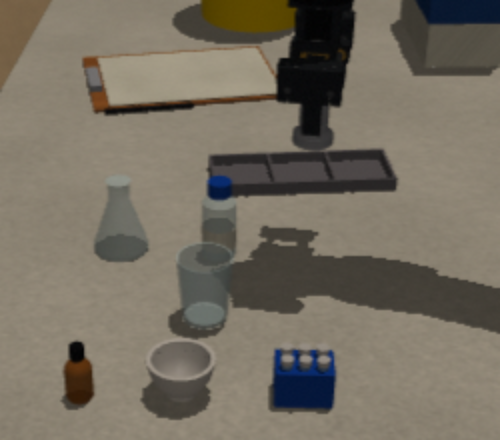

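carry_out --pt "0.005 0.02 0 0 0 0" --pt "0.014 0.06 0 0 0 0" --pt "0.025 0.105 0 0 0 0" --pt "0.036 0.15 0 0 0 0" --pt "0.047 0.195 0 0 0 0" --pt "0.058 0.24 0 0 0 0" --pt "0.068 0.285 0 0 0 0" --pt "0.078 0.33 0 0 0 0" --pt "0.089 0.375 0 0 0 0" --pt "0.099 0.42 0 0 0 0" --pt "0.108 0.46 0 0 0 0" --pt "0.113 0.482 0 0 0 0"

```text
clock: 15.95
tool_pos: [0.3977, 0.3452, 0.1688]
eef_rot: [0.054, 0.999, 0.001, -0.001]
contact_force: [0.1, 0.2, -1.9]
opening: 0.376
```

carry_out --pt "0 0 0 0 0 0" --pt "0 0 0 0 0 0" --pt "0 0 0 0 0 0"

```text
clock: 16.25
tool_pos: [0.3996, 0.3388, 0.1691]
eef_rot: [0.057, 0.998, -0.002, -0.0]
contact_force: [-0.3, -0.5, -1.9]
opening: 0.376
```

Run:
```python
from h import *
row((.399,.351,.045),np.radians(83.6))
```

```text
row [0.0019, 0.0125, 0.1241, -0.2, -0.04, -0.12]
```

carry_out --pt "0.001 0.01 0 0 0 0" --pt "0.001 0.012 0.03 0 0 0" --pt "0.001 0.012 0.06 0 0 0" --pt "0.001 0.012 0.09 0 0 0" --pt "0.001 0.012 0.112 0 0 0" --pt "0.001 0.012 0.122 0 0 0" --pt "0.001 0.012 0.124 0 0 0" --pt "0.001 0.012 0.124 0 0 0"

```text
clock: 17.05
tool_pos: [0.4003, 0.3535, 0.0467]
eef_rot: [0.056, 0.998, 0.0, 0.0]
contact_force: [-0.2, -0.1, -2.4]
opening: 0.38
```

Run:
```python
from h import *
row((.399,.351,.024),np.radians(83.6))
p=r.snapshot("side"); cv2.imwrite("pics/s6.png",cv2.resize(p["img"][220:440,250:500],None,fx=3,fy=3)[:600])
```

```text
row [0.001, -0.0027, 0.0227, 0.05, 0.03, -0.05]
```

View pics/s6.png

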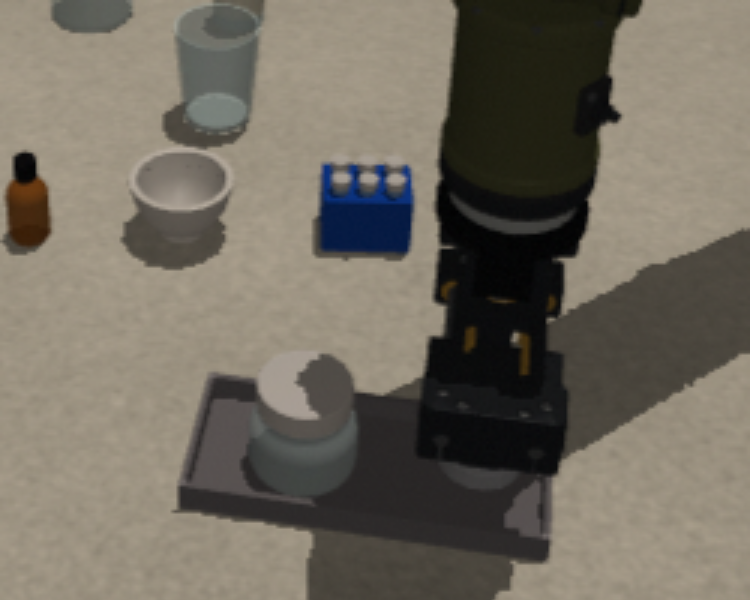

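Foot is over the smaller pocket. Lower slowly.

carry_out --pt "0.001 -0.002 0.006 0 0 0" --pt "0.001 -0.002 0.012 0 0 0" --pt "0.001 -0.002 0.016 0 0 0" --pt "0.001 -0.002 0.018 0 0 0" --pt "0.001 -0.002 0.02 0 0 0" --pt "0.001 -0.002 0.022 0 0 0" --pt "0.001 -0.002 0.023 0 0 0" --pt "0.001 -0.002 0.023 0 0 0"

```text
clock: 17.9
tool_pos: [0.3988, 0.3514, 0.0242]
eef_rot: [0.056, 0.998, 0.0, 0.0]
contact_force: [-1.2, -1.1, 8.3]
opening: 0.378
```

Run:
```python
from h import *
row((.399,.351,.024),np.radians(83.6)); s=r.get_state(); print(s["contact_force"])
```

```text
row [-0.0003, -0.0003, 0.0002, 0.02, 0.05, -0.02]
[-1.22461195 -1.09632593  8.28694861]
```

Contact (+8 N, was −2). Release and rise.

carry_out --pt "0 0 0 0 0 0" --pt "0 0 0 0 0 0" --pt "0 0 0 0 0 0" --pt "0 0 0 0 0 0" --pt "0 0 0 0 0 0" --pt "0 0 0 0 0 0" --pt "0 0 -0.02 0 0 0" --pt "0 0 -0.06 0 0 0" --pt "0 0 -0.1 0 0 0" --pt "0 0 -0.14 0 0 0" --pt "0 0 -0.15 0 0 0" --fingers 0

```text
clock: 19.0
tool_pos: [0.4, 0.353, 0.177]
eef_rot: [0.056, 0.998, 0.003, 0.002]
contact_force: [1.1, 0.6, -0.2]
opening: 1.002
```

Run:
```python
from h import *
row((.4626,.1305,.174),np.radians(88.8))
p=r.snapshot("side")
for l in ("filter_housing","vial_rack","short_tray"):
  for d in r.spot_point(p,l)[:2]: print(l,np.round(d["xyz"],4),round(d["p"],2))
cv2.imwrite("pics/s7.png",cv2.resize(p["img"][220:440,250:500],None,fx=3,fy=3)[:600])
```

```text
row [-0.0872, -0.214, 0.0021, 0.31, 0.23, -5.25]
filter_housing [0.3982 0.3533 0.0019] 0.83
filter_housing [ 0.5697 -0.0043 -0.002 ] 0.66
```

View pics/s7.png

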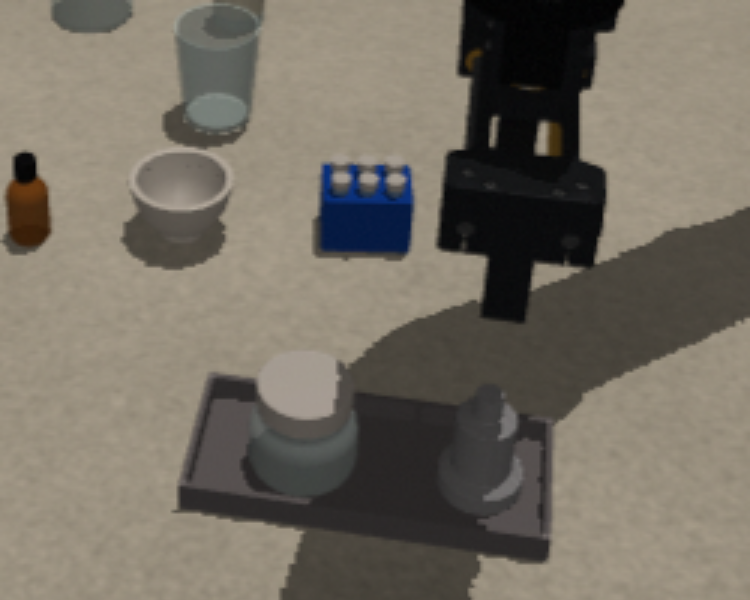

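carry_out --pt "-0.017 -0.042 0 0 0 -1" --pt "-0.034 -0.084 0 0 0 -2" --pt "-0.051 -0.126 0 0 0 -3" --pt "-0.068 -0.168 0 0 0 -4" --pt "-0.08 -0.2 0 0 0 -5" --pt "-0.087 -0.214 0 0 0 -5.2" --pt "-0.087 -0.214 0 0 0 -5.2" --pt "-0.087 -0.214 0 0 0 -5.2" --pt "-0.087 -0.214 0 0 0 -5.2"

```text
clock: 20.1
tool_pos: [0.4605, 0.1307, 0.1727]
eef_rot: [0.009, 1.0, 0.001, -0.001]
contact_force: [-0.8, 0.3, -0.1]
opening: 1.002
```

Run:
```python
from h import *
row((.462,.1305,.018),np.radians(88.8))
```

```text
row [-0.0017, -0.0003, 0.1547, 0.06, -0.06, 0.13]
```

carry_out --pt "-0.002 0 0.03 0 0 0" --pt "-0.002 0 0.065 0 0 0" --pt "-0.002 0 0.1 0 0 0" --pt "-0.002 0 0.13 0 0 0" --pt "-0.002 0 0.147 0 0 0" --pt "-0.002 0 0.155 0 0 0" --pt "-0.002 0 0.155 0 0 0" --pt "-0.002 0 0.155 0 0 0"

```text
clock: 20.9
tool_pos: [0.4633, 0.1297, 0.0187]
eef_rot: [0.01, 1.0, 0.0, 0.0]
contact_force: [0.9, -0.6, -0.5]
opening: 1.0
```

carry_out --pt "0 0 0 0 0 0" --pt "0 0 0 0 0 0" --pt "0 0 0 0 0 0" --pt "0 0 0 0 0 0" --pt "0 0 0 0 0 0" --pt "0 0 0 0 0 0" --pt "0 0 0 0 0 0" --pt "0 0 0 0 0 0" --pt "0 0 0 0 0 0" --pt "0 0 0 0 0 0" --pt "0 0 0 0 0 0" --pt "0 0 0 0 0 0" --fingers 255 --grip_force 20

```text
clock: 22.1
tool_pos: [0.4633, 0.129, 0.0183]
eef_rot: [0.011, 1.0, 0.0, 0.0]
contact_force: [1.4, -0.2, 2.1]
opening: 0.476
```

carry_out --pt "0 0 -0.01 0 0 0" --pt "0 0 -0.03 0 0 0" --pt "0 0 -0.06 0 0 0" --pt "0 0 -0.09 0 0 0" --pt "0 0 -0.12 0 0 0" --pt "0 0 -0.14 0 0 0" --pt "0 0 -0.15 0 0 0" --pt "0 0 -0.15 0 0 0"

```text
clock: 22.9
tool_pos: [0.4635, 0.1287, 0.1688]
eef_rot: [0.011, 1.0, 0.0, 0.001]
contact_force: [0.3, 0.1, -1.7]
opening: 0.474
```

Run:
```python
from h import *
row((.464,-.341,.170),np.radians(99.2))
p=r.snapshot("side"); cv2.imwrite("pics/s8.png",cv2.resize(p["img"][150:320,250:480],None,fx=3,fy=3))
```

```text
row [-0.0108, -0.4696, -0.0014, 0.01, 0.08, -10.47]
```

View pics/s8.png

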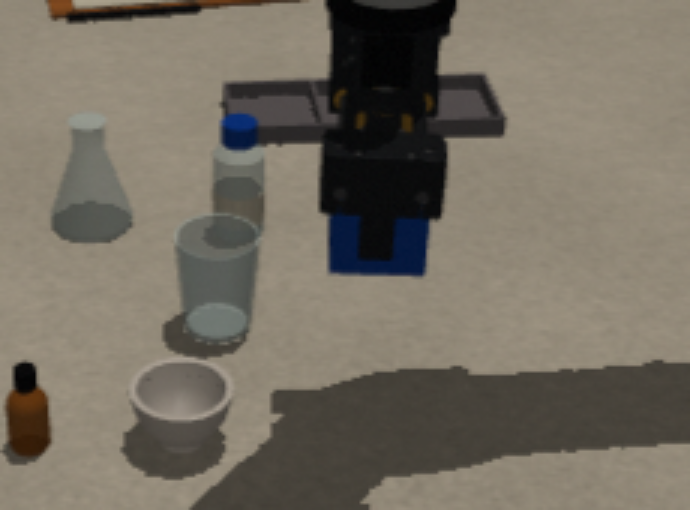

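carry_out --pt "0 -0.02 0 0 0 0" --pt "-0.001 -0.06 0 0 0 -1" --pt "-0.002 -0.105 0 0 0 -2" --pt "-0.003 -0.15 0 0 0 -3" --pt "-0.004 -0.195 0 0 0 -4" --pt "-0.005 -0.24 0 0 0 -5" --pt "-0.006 -0.285 0 0 0 -6" --pt "-0.007 -0.33 0 0 0 -7" --pt "-0.008 -0.375 0 0 0 -8" --pt "-0.009 -0.415 0 0 0 -9" --pt "-0.01 -0.45 0 0 0 -10" --pt "-0.011 -0.467 0 0 0 -10.5"

```text
clock: 24.15
tool_pos: [0.4619, -0.3424, 0.1656]
eef_rot: [-0.078, 0.997, -0.0, -0.002]
contact_force: [-0.4, 0.2, -1.5]
opening: 0.479
```

carry_out --pt "0 0 0 0 0 0" --pt "0 0 0 0 0 0" --pt "0 0 0 0 0 0"

```text
clock: 24.45
tool_pos: [0.4642, -0.336, 0.1676]
eef_rot: [-0.082, 0.997, 0.001, -0.0]
contact_force: [1.1, -0.2, -0.9]
opening: 0.478
```

Run:
```python
from h import *
row((.464,-.341,.045),np.radians(99.2))
```

```text
row [0.0009, -0.0051, 0.1226, 0.11, -0.04, 0.24]
```

carry_out --pt "0.001 -0.005 0 0 0 0" --pt "0.001 -0.005 0.03 0 0 0" --pt "0.001 -0.005 0.06 0 0 0" --pt "0.001 -0.005 0.09 0 0 0" --pt "0.001 -0.005 0.11 0 0 0" --pt "0.001 -0.005 0.12 0 0 0" --pt "0.001 -0.005 0.12 0 0 0" --pt "0.001 -0.005 0.12 0 0 0"

```text
clock: 25.25
tool_pos: [0.4647, -0.3433, 0.049]
eef_rot: [-0.081, 0.997, -0.0, 0.001]
contact_force: [-0.0, 0.5, -0.6]
opening: 0.477
```

Run:
```python
from h import *
row((.464,-.341,.024),np.radians(99.2))
p=r.snapshot("side"); a=cv2.resize(p["img"][130:230,290:450],None,fx=4,fy=4)
t=r.snapshot("top"); b=cv2.resize(t["img"][210:360,440:560],None,fx=2.666,fy=2.666)
cv2.imwrite("pics/s9.png",a);cv2.imwrite("pics/t9.png",b)
```

```text
row [0.0004, 0.0024, 0.025, -0.03, 0.07, 0.1]
```

View pics/s9.png

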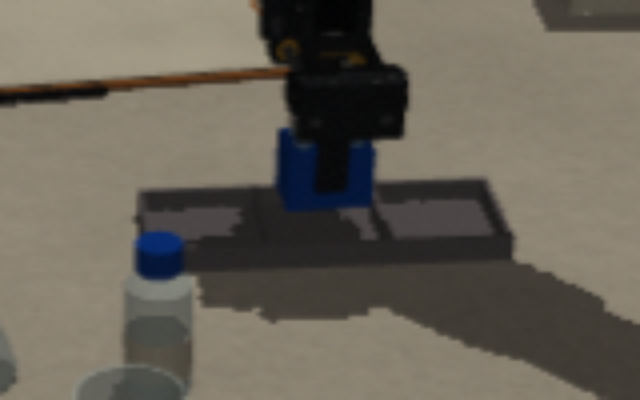

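View pics/t9.png

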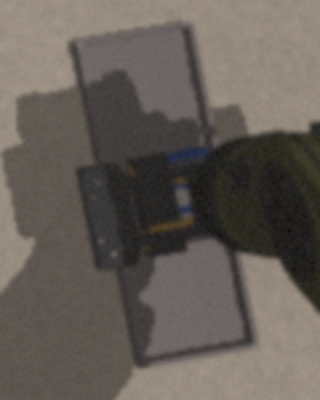

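Run:
```python
from h import *
p=r.snapshot("side");G=(0,255,0);Y=(0,255,255)
P=[]
for x,y,w,c in ((.464,-.341,.16,G),):
  P+=[(box(x,y,w,-.125,.125,-.045,.045,.018),c)]+[(box(x,y,w,a,b,-.041,.041,.018),c) for a,b in ((-.121,-.043),(-.039,.039),(.043,.121))]
P+=[(box(.4647,-.3433,.16,-.03,.03,-.021,.021,.03),Y),(box(.4647,-.3433,.16,-.03,.03,-.021,.021,.074),Y)]
overlay(p,P,(310,150,430,210),6,"pics/ov9.png")
```

```text
(no output)
```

View pics/ov9.png

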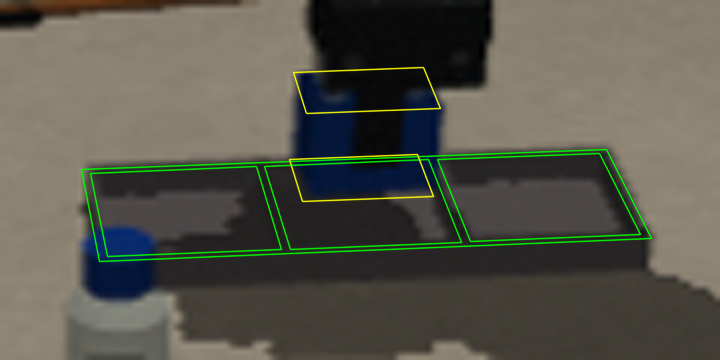

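carry_out --pt "-0.002 0.002 0 0 0 0" --pt "-0.002 0.002 0.006 0 0 0" --pt "-0.002 0.002 0.012 0 0 0" --pt "-0.002 0.002 0.017 0 0 0" --pt "-0.002 0.002 0.02 0 0 0" --pt "-0.002 0.002 0.022 0 0 0" --pt "-0.002 0.002 0.024 0 0 0" --pt "-0.002 0.002 0.025 0 0 0" --pt "-0.002 0.002 0.025 0 0 0"

```text
clock: 26.3
tool_pos: [0.4656, -0.3411, 0.0231]
eef_rot: [-0.081, 0.997, 0.0, -0.0]
contact_force: [-0.4, 0.8, -1.9]
opening: 0.478
```

carry_out --pt "0 0 0.001 0 0 0" --pt "0 0 0.002 0 0 0" --pt "0 0 0.002 0 0 0"

```text
clock: 26.6
tool_pos: [0.4658, -0.3411, 0.0223]
eef_rot: [-0.081, 0.997, -0.0, 0.0]
contact_force: [-1.8, 0.3, 7.2]
opening: 0.48
```

carry_out --pt "0 0 0 0 0 0" --pt "0 0 0 0 0 0" --pt "0 0 0 0 0 0" --pt "0 0 0 0 0 0" --pt "0 0 0 0 0 0" --pt "0 0 0 0 0 0" --pt "0 0 -0.02 0 0 0" --pt "0 0 -0.06 0 0 0" --pt "0 0 -0.1 0 0 0" --pt "0 0 -0.14 0 0 0" --pt "0 0 -0.17 0 0 0" --pt "0 0 -0.18 0 0 0" --fingers 0

```text
clock: 27.8
tool_pos: [0.4672, -0.3415, 0.2044]
eef_rot: [-0.081, 0.997, -0.001, 0.002]
contact_force: [0.9, -0.2, -0.9]
opening: 0.997
```

Run:
```python
from h import *
row((.563,-.140,.20),np.radians(99.2))
p=r.snapshot("side")
for l in ("vial_rack","tall_bottle"):
  for d in r.spot_point(p,l)[:2]: print(l,np.round(d["xyz"],4),round(d["p"],2))
cv2.imwrite("pics/s10.png",cv2.resize(p["img"][130:230,290:450],None,fx=4,fy=4))
```

```text
row [-0.1269, 0.1835, 0.0043, -0.18, 0.25, 0.06]
vial_rack [ 0.4695 -0.3434  0.0039] 0.68
tall_bottle [ 0.5639 -0.1408 -0.004 ] 0.7
```

View pics/s10.png

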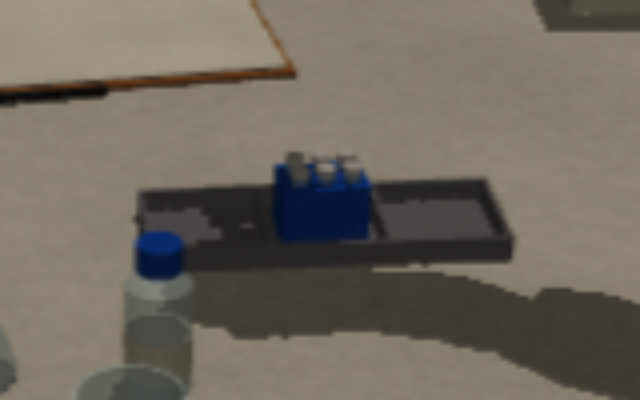

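carry_out --pt "-0.025 0.036 0 0 0 0" --pt "-0.05 0.073 0 0 0 0" --pt "-0.075 0.11 0 0 0 0" --pt "-0.1 0.147 0 0 0 0" --pt "-0.12 0.175 0 0 0 0" --pt "-0.127 0.1835 0 0 0 0" --pt "-0.127 0.1835 0 0 0 0" --pt "-0.127 0.1835 0 0 0 0"

```text
clock: 28.75
tool_pos: [0.56, -0.1416, 0.1998]
eef_rot: [-0.08, 0.997, -0.001, -0.002]
contact_force: [1.1, -0.0, -0.2]
opening: 0.996
```

Run:
```python
from h import *
row((.563,-.140,.029),np.radians(99.2))
```

```text
row [-0.0038, 0.0013, 0.1708, -0.05, -0.19, -0.04]
```

carry_out --pt "-0.003 0.001 0 0 0 0" --pt "-0.003 0.001 0.03 0 0 0" --pt "-0.003 0.001 0.065 0 0 0" --pt "-0.003 0.001 0.1 0 0 0" --pt "-0.003 0.001 0.135 0 0 0" --pt "-0.003 0.001 0.16 0 0 0" --pt "-0.003 0.001 0.17 0 0 0" --pt "-0.003 0.001 0.171 0 0 0" --pt "-0.003 0.001 0.171 0 0 0"

```text
clock: 29.65
tool_pos: [0.5647, -0.1387, 0.031]
eef_rot: [-0.08, 0.997, -0.0, 0.001]
contact_force: [0.4, 0.1, 0.5]
opening: 0.998
```

carry_out --pt "0 0 0 0 0 0" --pt "0 0 0 0 0 0" --pt "0 0 0 0 0 0" --pt "0 0 0 0 0 0" --pt "0 0 0 0 0 0" --pt "0 0 0 0 0 0" --pt "0 0 0 0 0 0" --pt "0 0 0 0 0 0" --pt "0 0 0 0 0 0" --pt "0 0 0 0 0 0" --pt "0 0 0 0 0 0" --pt "0 0 0 0 0 0" --fingers 255 --grip_force 20

```text
clock: 30.85
tool_pos: [0.5643, -0.1384, 0.0303]
eef_rot: [-0.081, 0.997, -0.0, 0.0]
contact_force: [0.0, -2.0, 2.0]
opening: 0.466
```

carry_out --pt "0 0 -0.01 0 0 0" --pt "0 0 -0.03 0 0 0" --pt "0 0 -0.06 0 0 0" --pt "0 0 -0.09 0 0 0" --pt "0 0 -0.12 0 0 0" --pt "0 0 -0.14 0 0 0" --pt "0 0 -0.15 0 0 0" --pt "0 0 -0.15 0 0 0"

```text
clock: 31.65
tool_pos: [0.5646, -0.1376, 0.1813]
eef_rot: [-0.081, 0.997, 0.0, 0.001]
contact_force: [0.2, -0.5, -1.5]
opening: 0.468
```

Run:
```python
from h import *
row((.545,-.328,.179),np.radians(99.2))
p=r.snapshot("side"); cv2.imwrite("pics/s11.png",cv2.resize(p["img"][80:280,230:450],None,fx=3,fy=3))
```

```text
row [0.0501, -0.1847, 0.0022, 0.0, 0.11, 0.1]
```

View pics/s11.png

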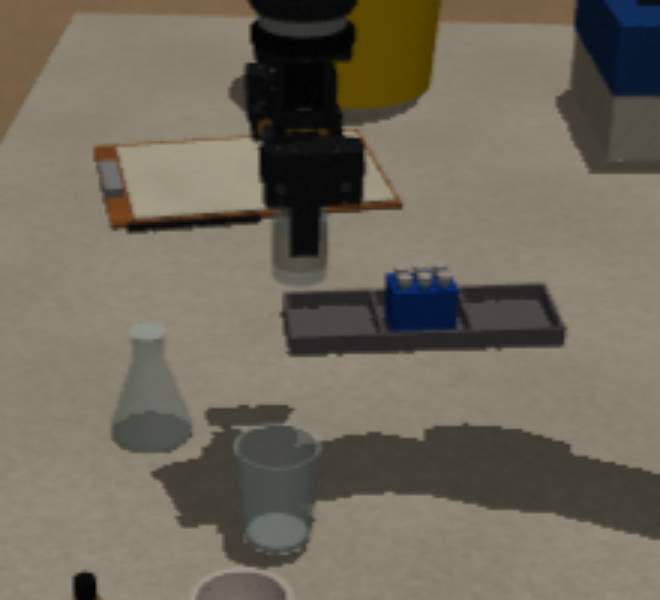

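carry_out --pt "0.005 -0.02 0 0 0 0" --pt "0.014 -0.05 0 0 0 0" --pt "0.023 -0.085 0 0 0 0" --pt "0.032 -0.12 0 0 0 0" --pt "0.041 -0.15 0 0 0 0" --pt "0.047 -0.173 0 0 0 0" --pt "0.049 -0.184 0 0 0 0" --pt "0.049 -0.184 0 0 0 0" --pt "0.049 -0.184 0 0 0 0" --pt "0.049 -0.184 0 0 0 0"

```text
clock: 32.7
tool_pos: [0.5461, -0.325, 0.1801]
eef_rot: [-0.082, 0.997, 0.001, 0.0]
contact_force: [0.0, 0.3, -1.7]
opening: 0.466
```

carry_out --pt "0 0 0.01 0 0 0" --pt "0 0 0.03 0 0 0" --pt "0 0 0.06 0 0 0" --pt "0 0 0.09 0 0 0" --pt "0 0 0.11 0 0 0" --pt "0 0 0.12 0 0 0" --pt "0 0 0.12 0 0 0" --pt "0 0 0.12 0 0 0"

```text
clock: 33.5
tool_pos: [0.5463, -0.3272, 0.0609]
eef_rot: [-0.081, 0.997, -0.0, 0.001]
contact_force: [0.8, -0.5, -1.2]
opening: 0.468
```

Run:
```python
from h import *
row((.546,-.328,.0345),np.radians(99.2))
p=r.snapshot("side"); cv2.imwrite("pics/s12.png",cv2.resize(p["img"][130:230,290:450],None,fx=4,fy=4))
```

```text
row [0.0004, -0.0008, 0.0264, -0.01, 0.07, 0.1]
```

View pics/s12.png

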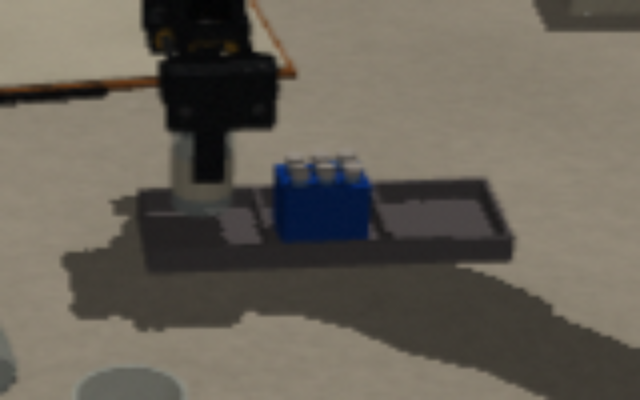

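carry_out --pt "0 0 0.006 0 0 0" --pt "0 0 0.012 0 0 0" --pt "0 0 0.017 0 0 0" --pt "0 0 0.021 0 0 0" --pt "0 0 0.024 0 0 0" --pt "0 0 0.026 0 0 0" --pt "0 0 0.027 0 0 0" --pt "0 0 0.027 0 0 0"

```text
clock: 34.35
tool_pos: [0.5454, -0.3275, 0.0343]
eef_rot: [-0.081, 0.997, -0.0, -0.0]
contact_force: [-2.6, 0.5, 6.4]
opening: 0.469
```

Contact made (+6 N). Release and rise.

carry_out --pt "0 0 0 0 0 0" --pt "0 0 0 0 0 0" --pt "0 0 0 0 0 0" --pt "0 0 0 0 0 0" --pt "0 0 0 0 0 0" --pt "0 0 0 0 0 0" --pt "0 0 -0.02 0 0 0" --pt "0 0 -0.06 0 0 0" --pt "0 0 -0.1 0 0 0" --pt "0 0 -0.14 0 0 0" --pt "0 0 -0.17 0 0 0" --pt "0 0 -0.18 0 0 0" --fingers 0

```text
clock: 35.55
tool_pos: [0.5473, -0.3278, 0.2168]
eef_rot: [-0.081, 0.997, -0.001, 0.003]
contact_force: [0.5, -0.1, -0.0]
opening: 0.998
```

Run:
```python
from h import *
row((.689,.149,.20),np.radians(99.2))
p=r.snapshot("side")
for l in ("vial_rack","tall_bottle","small_bottle"):
  for d in r.spot_point(p,l)[:2]: print(l,np.round(d["xyz"],4),round(d["p"],2))
cv2.imwrite("pics/s13.png",cv2.resize(p["img"][130:230,290:450],None,fx=4,fy=4))
```

```text
row [-0.2165, 0.4478, 0.0166, -0.17, 0.29, 0.06]
tall_bottle [ 0.546  -0.3271  0.0033] 0.75
tall_bottle [0.6911 0.1528 0.001 ] 0.7
small_bottle [ 0.6853  0.1532 -0.0016] 0.62
```

View pics/s13.png

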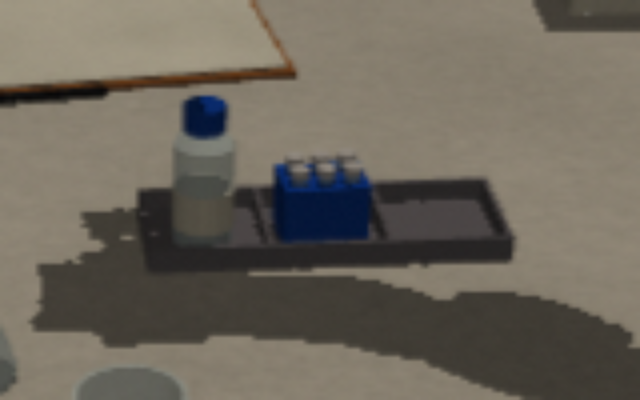

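carry_out --pt "-0.02 0.041 0 0 0 0" --pt "-0.04 0.082 0 0 0 0" --pt "-0.06 0.123 0 0 0 0" --pt "-0.08 0.164 0 0 0 0" --pt "-0.1 0.205 0 0 0 0" --pt "-0.12 0.246 0 0 0 0" --pt "-0.14 0.288 0 0 0 0" --pt "-0.16 0.33 0 0 0 0" --pt "-0.18 0.372 0 0 0 0" --pt "-0.2 0.414 0 0 0 0" --pt "-0.21 0.438 0 0 0 0" --pt "-0.216 0.448 0 0 0 0"

```text
clock: 36.95
tool_pos: [0.685, 0.1536, 0.2108]
eef_rot: [-0.083, 0.997, 0.001, -0.002]
contact_force: [0.1, 0.1, -0.9]
opening: 1.002
```

carry_out --pt "0 0 0 0 0 0" --pt "0 0 0 0 0 0" --pt "0 0 0 0 0 0"

```text
clock: 37.25
tool_pos: [0.6866, 0.1461, 0.2126]
eef_rot: [-0.079, 0.997, -0.001, -0.0]
contact_force: [0.1, -0.0, -0.1]
opening: 0.999
```

Run:
```python
from h import *
row((.688,.150,.016),np.radians(99.2))
```

```text
row [-0.0022, 0.004, 0.1966, -0.13, -0.06, -0.12]
```

carry_out --pt "-0.001 0.003 0.03 0 0 0" --pt "-0.001 0.003 0.065 0 0 0" --pt "-0.001 0.003 0.1 0 0 0" --pt "-0.001 0.003 0.135 0 0 0" --pt "-0.001 0.003 0.165 0 0 0" --pt "-0.001 0.003 0.185 0 0 0" --pt "-0.001 0.003 0.195 0 0 0" --pt "-0.001 0.003 0.197 0 0 0" --pt "-0.001 0.003 0.197 0 0 0" --pt "-0.001 0.003 0.197 0 0 0"

```text
clock: 38.25
tool_pos: [0.6881, 0.153, 0.0179]
eef_rot: [-0.081, 0.997, 0.0, 0.001]
contact_force: [0.6, -0.5, 0.3]
opening: 0.998
```

Run:
```python
from h import *
row((.688,.150,.016),np.radians(99.2))
p=r.snapshot("side"); cv2.imwrite("pics/s14.png",cv2.resize(p["img"][180:330,210:370],None,fx=4,fy=4))
```

```text
row [0.0006, -0.0029, 0.0019, 0.04, 0.16, 0.05]
```

View pics/s14.png

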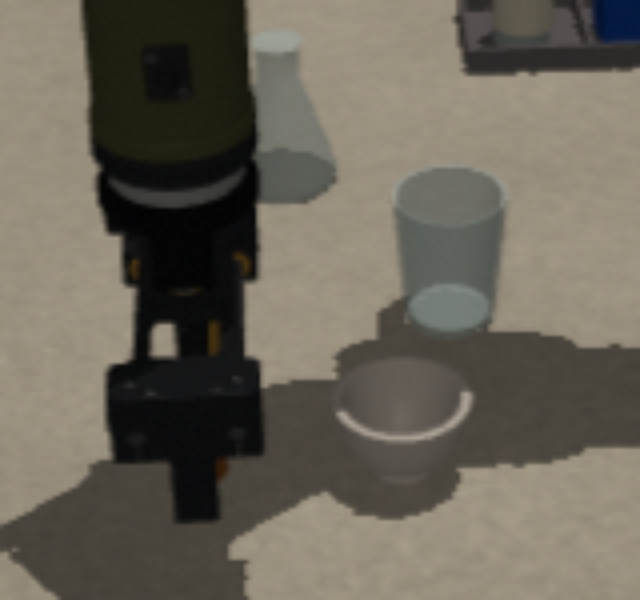

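carry_out --pt "0 -0.002 0.001 0 0 0" --pt "0 -0.002 0.001 0 0 0" --pt "0 -0.002 0.001 0 0 0" --pt "0 -0.002 0.001 0 0 0" --pt "0 -0.002 0.001 0 0 0" --pt "0 -0.002 0.001 0 0 0" --pt "0 -0.002 0.001 0 0 0" --pt "0 -0.002 0.001 0 0 0" --pt "0 -0.002 0.001 0 0 0" --pt "0 -0.002 0.001 0 0 0" --pt "0 -0.002 0.001 0 0 0" --pt "0 -0.002 0.001 0 0 0" --fingers 255 --grip_force 12

```text
clock: 39.5
tool_pos: [0.6873, 0.1505, 0.0152]
eef_rot: [-0.081, 0.997, -0.0, -0.0]
contact_force: [0.2, 0.3, -0.3]
opening: 0.321
```

carry_out --pt "0 0 0 0 0 0" --pt "0 0 0 0 0 0" --pt "0 0 0 0 0 0" --pt "0 0 -0.01 0 0 0" --pt "0 0 -0.03 0 0 0" --pt "0 0 -0.06 0 0 0" --pt "0 0 -0.09 0 0 0" --pt "0 0 -0.12 0 0 0" --pt "0 0 -0.15 0 0 0" --pt "0 0 -0.165 0 0 0" --pt "0 0 -0.17 0 0 0" --pt "0 0 -0.17 0 0 0"

```text
clock: 40.7
tool_pos: [0.6873, 0.1505, 0.1857]
eef_rot: [-0.081, 0.997, -0.0, 0.0]
contact_force: [-0.3, -0.3, -0.8]
opening: 0.323
```

Run:
```python
from h import *
row((.383,-.354,.187),np.radians(99.2))
p=r.snapshot("side"); cv2.imwrite("pics/s15.png",cv2.resize(p["img"][100:330,180:410],None,fx=2.5,fy=2.5))
```

```text
row [0.3817, -0.4489, -0.0015, -0.0, 0.04, 0.07]
```

View pics/s15.png

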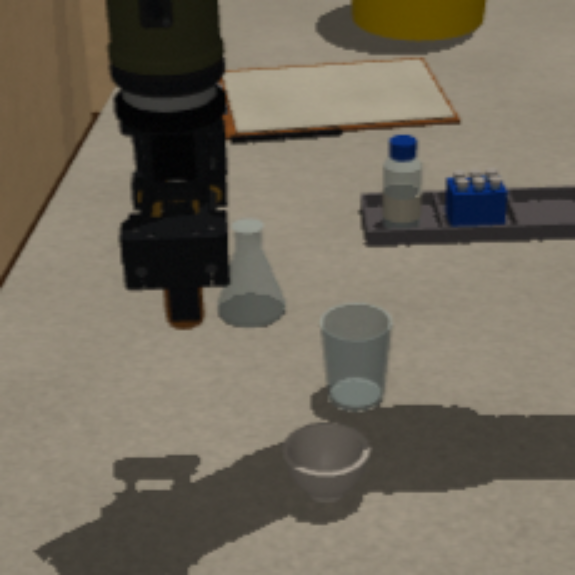

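carry_out --pt "0.016 -0.019 0 0 0 0" --pt "0.04 -0.047 0 0 0 0" --pt "0.065 -0.077 0 0 0 0" --pt "0.09 -0.106 0 0 0 0" --pt "0.116 -0.136 0 0 0 0" --pt "0.142 -0.167 0 0 0 0" --pt "0.168 -0.198 0 0 0 0" --pt "0.194 -0.228 0 0 0 0" --pt "0.22 -0.259 0 0 0 0" --pt "0.246 -0.289 0 0 0 0" --pt "0.268 -0.315 0 0 0 0" --pt "0.28 -0.329 0 0 0 0"

```text
clock: 41.95
tool_pos: [0.4605, -0.2224, 0.1834]
eef_rot: [-0.079, 0.997, 0.0, -0.003]
contact_force: [0.7, 0.6, -0.1]
opening: 0.322
```

carry_out --pt "0 0 0 0 0 0" --pt "0 0 0 0 0 0" --pt "0 0 0 0 0 0"

```text
clock: 42.25
tool_pos: [0.4648, -0.2175, 0.1849]
eef_rot: [-0.082, 0.997, 0.001, 0.0]
contact_force: [-0.2, 0.6, -0.5]
opening: 0.324
```

Run:
```python
from h import *
row((.382,-.354,.187),np.radians(99.2))
```

```text
row [0.104, -0.1211, -0.0023, 0.09, 0.04, 0.21]
```

carry_out --pt "0.015 -0.017 0 0 0 0" --pt "0.035 -0.041 0 0 0 0" --pt "0.055 -0.064 0 0 0 0" --pt "0.075 -0.088 0 0 0 0" --pt "0.093 -0.109 0 0 0 0" --pt "0.102 -0.12 0 0 0 0" --pt "0.103 -0.121 0 0 0 0" --pt "0.103 -0.121 0 0 0 0" --pt "0.103 -0.121 0 0 0 0"

```text
clock: 43.15
tool_pos: [0.3834, -0.3534, 0.1854]
eef_rot: [-0.082, 0.997, 0.0, 0.001]
contact_force: [1.2, -0.4, -0.0]
opening: 0.319
```

carry_out --pt "0 0 0.01 0 0 0" --pt "0 0 0.03 0 0 0" --pt "0 0 0.06 0 0 0" --pt "0 0 0.09 0 0 0" --pt "0 0 0.115 0 0 0" --pt "0 0 0.135 0 0 0" --pt "0 0 0.14 0 0 0" --pt "0 0 0.14 0 0 0" --pt "0 0 0.14 0 0 0"

```text
clock: 44.05
tool_pos: [0.3825, -0.3551, 0.0458]
eef_rot: [-0.081, 0.997, -0.0, 0.001]
contact_force: [1.0, 0.2, -0.9]
opening: 0.32
```

Run:
```python
from h import *
row((.382,-.354,.0195),np.radians(99.2))
p=r.snapshot("side"); cv2.imwrite("pics/s16.png",cv2.resize(p["img"][130:230,290:450],None,fx=4,fy=4))
```

```text
row [0.0004, 0.0012, 0.0263, -0.02, 0.06, 0.11]
```

View pics/s16.png

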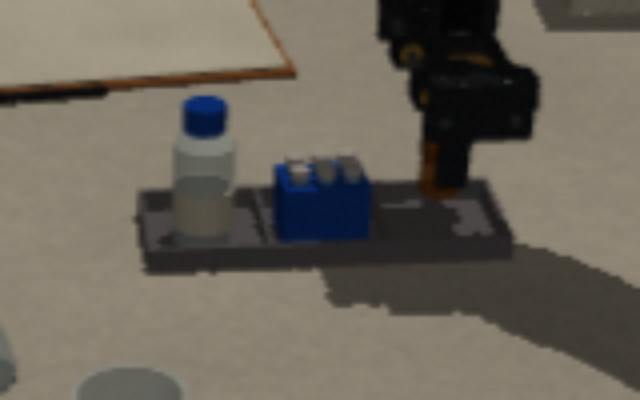

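carry_out --pt "0.001 0.001 0.006 0 0 0" --pt "0.001 0.001 0.012 0 0 0" --pt "0.001 0.001 0.017 0 0 0" --pt "0.001 0.001 0.021 0 0 0" --pt "0.001 0.001 0.024 0 0 0" --pt "0.001 0.001 0.0255 0 0 0" --pt "0.001 0.001 0.0265 0 0 0" --pt "0.001 0.001 0.0265 0 0 0" --pt "0.001 0.001 0.0265 0 0 0"

```text
clock: 45.0
tool_pos: [0.3807, -0.3544, 0.019]
eef_rot: [-0.081, 0.997, -0.0, 0.0]
contact_force: [-0.7, 0.2, 4.5]
opening: 0.322
```

carry_out --pt "0 0 0 0 0 0" --pt "0 0 0 0 0 0" --pt "0 0 0 0 0 0" --pt "0 0 0 0 0 0" --pt "0 0 0 0 0 0" --pt "0 0 0 0 0 0" --pt "0 0 -0.02 0 0 0" --pt "0 0 -0.05 0 0 0" --pt "0 0 -0.09 0 0 0" --pt "0 0 -0.13 0 0 0" --pt "0 0 -0.17 0 0 0" --pt "0 0 -0.2 0 0 0" --fingers 125

```text
clock: 46.2
tool_pos: [0.381, -0.3545, 0.221]
eef_rot: [-0.081, 0.997, -0.0, 0.001]
contact_force: [1.5, 0.1, -0.3]
opening: 0.51
```

carry_out --pt "0.03 0.04 0 0 0 0" --pt "0.06 0.08 0 0 0 0" --pt "0.06 0.12 0 0 0 0" --pt "0.06 0.15 0 0 0 0" --pt "0.06 0.15 0 0 0 0" --pt "0.06 0.15 0 0 0 0" --pt "0.06 0.15 0 0 0 0"

```text
clock: 46.9
tool_pos: [0.2978, -0.217, 0.2187]
eef_rot: [-0.08, 0.997, -0.0, 0.0]
contact_force: [0.3, 0.0, -0.2]
opening: 0.51
```

Run:
```python
from h import *
p=r.snapshot("side");t=r.snapshot("top")
tr={"L":((.464,-.341),.16),"S":((.4605,.3445),-.111)}
for n,q in (("side",p),("top",t)):
  for l,k in (("vial_rack","L"),("tall_bottle","L"),("small_bottle","L"),("wide_jar","S"),("filter_housing","S"),("flask",0),("beaker",0),("mortar",0)):
    for d in r.spot_point(q,l)[:2]:
      x=np.array(d["xyz"]); o=""
      if k: (c,w)=tr[k]; v=x[:2]-c; o=np.round([np.cos(w)*v[0]+np.sin(w)*v[1],-np.sin(w)*v[0]+np.cos(w)*v[1]],4)
      print(n,l,np.round(x,3),o,round(d["p"],2))
G=(0,255,0)
P=[]
for x,y,w,pk,L in ((.464,-.341,.16,((-.121,-.043),(-.039,.039),(.043,.121)),.125),(.4605,.3445,-.111,((-.098,-.026),(-.022,.098)),.102)):
  P+=[(box(x,y,w,-L,L,-.045,.045,.018),G)]
overlay(t,P,(120,150,560,360),1.8,"pics/tend.png")
cv2.imwrite("pics/send.png",cv2.resize(p["img"][130:430,220:520],None,fx=2,fy=2))
```

```text
side vial_rack [ 0.466 -0.344  0.001] [ 0.0017 -0.003 ] 0.73
side tall_bottle [ 0.545 -0.326  0.001] [0.0823 0.0017] 0.82
side small_bottle [ 0.381 -0.35   0.004] [-0.0832  0.004 ] 0.55
side wide_jar [0.497 0.34  0.003] [ 0.0365 -0.0001] 0.57
side filter_housing [ 0.402  0.356 -0.   ] [-0.0595  0.0044] 0.59
side flask [ 0.687 -0.144  0.003]  0.97
side beaker [ 0.57  -0.002 -0.   ]  0.76
side beaker [ 0.689 -0.143  0.005]  0.29
side mortar [ 0.584  0.134 -0.002]  0.78
top vial_rack [ 0.461 -0.341  0.002] [-0.003   0.0005] 0.61
top tall_bottle [ 0.544 -0.329  0.004] [ 0.0812 -0.0009] 0.78
top small_bottle [0.459 0.343 0.   ] [0.1041 0.6762] 0.62
top small_bottle [ 0.382 -0.354  0.002] [-0.0827  0.0003] 0.56
top wide_jar [0.496 0.333 0.   ] [ 0.0361 -0.0076] 0.62
top filter_housing [0.4   0.347 0.005] [-0.0605 -0.0046] 0.62
top flask [ 0.685 -0.147  0.001]  0.65
top flask [ 0.38  -0.357  0.001]  0.62
top beaker [ 0.574 -0.004  0.001]  0.72
top beaker [0.5   0.335 0.004]  0.7
top mortar [ 0.46   0.342 -0.002]  0.72
top mortar [0.59  0.131 0.   ]  0.64
```

View pics/send.png

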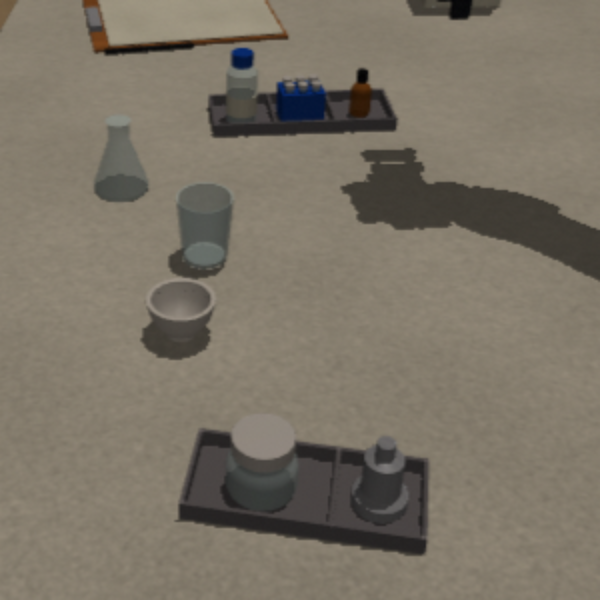

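View pics/tend.png

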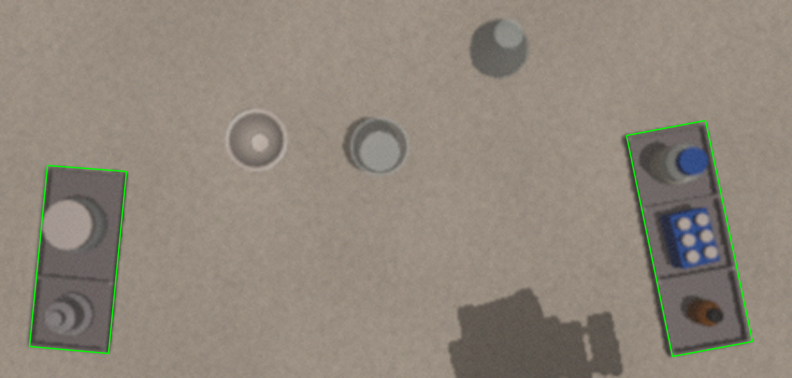

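All five things stand upright in their pockets in both pictures. The flask, beaker and mortar haven't moved. Handing in.

```bash
python3 -c "
from plant import r
print(r.finish_job())"
```

```text
the job is handed in; nothing more can be done
None
```

Both kits are made up and the job is handed in at about 47 s on the robot's clock; no verdict is reported.

- **Long tray:** the vial rack is in the middle pocket, the tall bottle in the far (+x) end pocket and the small amber bottle in the near one.
- **Short tray:** the wide jar is in the larger pocket and the filter housing in the smaller one.

**Setting down:** I lowered each thing until the force reading showed floor contact. The rise was 6–10 N for four of them; it was only about 3 N for the jar. The gripper was clear and away from everything at the end.

**Last checks, from both cameras:** everything looks upright. All five are within about 3 mm of their pocket centres along the trays, and within 5 mm across except the jar. For the jar, the top view gave 8 mm across and the side view 0 mm. Both are well inside the limits. The flask, beaker and mortar read within about 5 mm of where they started, which is the noise of the detector.

**Disagreements:** the top-view detector also gave some false extra hits, such as a small bottle and a mortar at the short tray. The pictures contradict these, so I set them aside.

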